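Hang the tea infuser in the big mug

TASK

Get the tea infuser ready for brewing: pick it up by its grip and hang it by its own hook over the rim of the big mug, the largest of the handled cups (not the small cup and not the handleless tumbler), so that the basket hangs inside the mug and the hook's tip is outside. Let go of it so that it stays hanging there by itself, and leave the mug standing upright in its place.

Things in the scene. Friction and masses are not known exactly. Their poses are not given: they have to be found in the camera images.
- infuser_grip (a point): Centre of the tea infuser's grip, an upright black bar 14 x 14 mm, 52 mm tall, 104 mm above the infuser's underside. The infuser (loose, about 90 g, 128 mm tall) stands upright on the worktop: basket below, hook above it, grip on top. Axes are the infuser's: z up, -x the way the hook reaches out, x and y square to the bar's faces. The hook's flat bridge lies 34 to 38 mm below this point.
- infuser_hook (a point): Middle of the hook's gap, on the underside of its bridge: 38 mm below and 19 mm to -x of the grip centre. Axes as infuser_grip. The hook is an inverted U, 14 mm wide in y; gap 24 mm in x, open below. On its +x side the stem, flush with the basket's side; on its -x side the tip, reaching 22 mm below the bridge, flared outwards. The mug's wall enters the gap until the rim meets the bridge.
- infuser_basket (a point): Centre of the infuser's basket, a closed perforated steel cylinder with upright axis, 41 mm across, 46 mm tall: 22 mm above the infuser's underside, 13 mm to +x of the grip centre, 44 mm below the bridge's underside. Axes as infuser_grip.
- mug_rim (a point): Centre of the mouth, at rim height, of the big mug (loose, 280 g): 88 mm tall, 86 mm across, inside 76 mm across and 80 deep; wall 5 to 9 mm, its middle 40 mm from here. z up; -y to its one handle, which reaches 77 mm out, ends 9 mm below the rim and starts within 35 degrees of world +x. A much smaller cup (52 mm tall) and a tumbler (91 mm, no handle) stand in a row with it, in any order.
Things that resemble listed ones, but are neither listed nor needed, are in the scene too. Leave any blue look-alike of the part that bears infuser_grip alone.

How it is judged (in metres and radians):
At the end, for the whole second after the job is handed in: Released infuser hangs: hook bridge middle -8 to +12 mm from the big mug's rim height and 24 to 56 mm from its axis; basket centre within 36 mm of the axis, 30 mm or more below the rim; infuser leans under 0.5 rad, mug under 0.12 rad, mug mouth within 50 mm of its start (z of infuser_hook in the frame of mug_rim between -0.008 and 0.012 m and horizontal distance between infuser_hook and mug_rim between 0.024 and 0.056 m and horizontal distance between infuser_basket and mug_rim below 0.036 m and z of infuser_basket in the frame of mug_rim below -0.03 m and angle between infuser_grip's own z axis and vertical below 0.5 rad and angle between mug_rim's own z axis and vertical below 0.12 rad and distance of mug_rim from where it was at the start of the episode below 0.05 m); the robot touches nothing.
It also fails if it takes over 38 s, if anything falls off the work surface, if the arm or the gripper's body presses on something with over 40 N, if the wrist force passes 120 N, or if a joint passes its speed limit or range.

ROBOT

A 6-joint arm with a two-finger parallel gripper is mounted at the origin on a cart in front of the work surface, level with it; the furniture and walls round the work are solid. World frame = base frame: x ahead of the robot, y to its left, z up, the work surface at z = 0. Lengths are in mm, angles in rad, forces in N, time in s.
With the tool pointing down it reaches from about 350 to 875 mm from the base axis. Payload 4.2 kg.
Tool frame: the origin (TCP) lies between the finger pads; the fingertips stand 11 mm ahead of it and the grasp point (between the pads) lies 8 mm behind it; z points along the fingers, y is the line along which they close (so a half turn about z gives the same grasp; the last joint's range is limited). The gripper opens to 87 mm and grips with 3 to 60 N. Pads are 19 mm wide; open, the fingers measure 117 mm over their backs; the gripper's body (75 mm by 190 mm) begins 51 mm behind the grasp point.
Start: joints at [1.565, 0.385, 0.008, 0, -1.194, -0.259], TCP at [163.541, 603.203, 233.55] pointing down, gripper open.
Joint ranges: [-3.14, 3.14], [-1.21, 2.06], [-1.07, 1.41], [-3.16, 2.05], [-2.99, -0.16], [-3.1, 3.1]. Speed limits (rad/s): [2.79, 2.79, 3.14, 3.14, 3.14, 3.14].

INTERFACE

Orientations are given as a unit quaternion [w, x, y, z].
In Python, from workcell import telemetry, cams, r gives the robot as it stands.
- The arm moves only by the tool carry_out, never from a script. Its argument "targets" is a list of rows, each an object with "xyz": the shift along the world's x, y, z in cm, a list of three; "angular": the turn, a rotation vector about the world's x, y, z in degrees, a list of three; "gripper": the opening, from 0 (shut) to 1 (fully open). A call has exactly 5 rows; each row shifts and turns the commanded pose from where the row before left it; what a row does not reach is not made up. A row lasts 1/10 s, in which the tool goes at most 50 mm and 8.59 degrees, less where a joint would pass 70% of its speed; a pose out of reach is approached as far as the arm can. A call is refused whole if a number of a shift passes 5 or a number of a turn 8.59, either way. A call with a gripper value outside its range is refused whole. The fingers move at their own pace and stop on an object; "grip_force" is the grip in N (left out, the last holds). Time passes only in rows, so rows that do not move let the fingers close, or fill a call up. It gives the time, the measured TCP pose, the force, the opening and the grip force at its end, in the units of the state.
- telemetry.observe(): the state, without advancing time (a new reading comes with each control period).
- cams.get_image(name): name is "scene" or "top" or "wrist"; returns a dict with "color" (480x640x3 uint8, red, green, blue), "depth" (480x640 float32, mm along the optical axis (not along the pixel's ray), 0 where there is no reading), "mtx" (3x3 intrinsics, pixels), "D" ([k1, k2, p1, p2, k3] as OpenCV has them; the pictures are not rectified), "eye" and "attitude" of the camera in the world. Camera axes: x right, y down, z forward; pixel columns grow to the right and rows downward; lengths in mm; the calibration is good to about 2 mm. A picture is of the moment at which its call begins.
- r.sign_off(): hands the job in; it is judged then, once.
The state is a dict: "time_s": time; "joint_pos": joint angles; "joint_velocities": joint speeds; "effort": joint torques, N m; "eef_pos": TCP position; "tcp_rot": TCP orientation; "ft_force": force on the tool from outside, world axes, zero at the start; "wrist_torque": the same for the moment, N m; "finger_gap": finger opening in mm; "finger_force": force on a finger pad.
Only numpy, scipy, OpenCV 4.12 (cv2) and the standard library are available. Lean on these libraries where they do the work, as an engineer would, in place of code of your own. Each camera call takes 0.05 s, during which the arm holds its last target. There are 200 camera calls.

## Working session

There is one attempt and no reset: what is moved stays moved. The work goes in short steps, Python scripts to look and compute and a tool call to move; the robot and the scene stay as the last step left them, time stands still between calls to the robot, and variables do not carry over. Pictures are saved under pics/ and viewed, at most 10 in all, crops included, and the job is handed in when it is done.

Besides the shell and the picture viewer there is one more tool, called after "Emit:" as name(argument=value, ...), one argument or row to a line, values as JSON. carry_out: Moves the arm, as the interface text tells. Its arguments: {"type":"object","properties":{"targets":{"type":"array","items":{"type":"object","properties":{"xyz":{"type":"array","items":{"type":"number"}},"angular":{"type":"array","items":{"type":"number"}},"gripper":{"type":"number"}}}},"grip_force":{"type":"number"}},"required":["targets"]}

```bash
ls; mkdir -p pics
cat > h.py <<'E'
import numpy as np,cv2
from workcell import telemetry,cams,r
from scipy.spatial.transform import Rotation as R
def grab(n,f):
    im=cams.get_image(n); cv2.imwrite(f'pics/{f}.png',im['color'][:,:,::-1]); np.savez(f'pics/{f}.npz',**{k:np.array(v) for k,v in im.items()}); return im
def rot(im):
    a=np.array(im['attitude']); return a if a.shape==(3,3) else R.from_quat(a[[1,2,3,0]]).as_matrix()
def ray(im,px):
    p=cv2.undistortPoints(np.array(px,float).reshape(-1,1,2),np.array(im['mtx'],float),np.array(im['D'],float)).reshape(-1,2)
    return np.c_[p,np.ones(len(p))]@rot(im).T   # depth-1 rays
def onz(im,px,z):
    d=ray(im,px); e=np.array(im['eye']); return e+d*((z-e[2])/d[:,2])[:,None]
def dep(im,px):
    px=np.array(px,int).reshape(-1,2); return np.array(im['eye'])+ray(im,px)*im['depth'][px[:,1],px[:,0]][:,None]
E
python3 - <<'E'
from h import *
ims=[grab(n,n+'0') for n in('scene','top')]
for i in ims: print(i['eye'],i['attitude'],i['mtx'])
print(telemetry.observe())
cv2.imwrite('pics/both.png',cv2.resize(np.vstack([i['color'] for i in ims])[:,:,::-1],None,fx=.6,fy=.6))
E
```

```text
pics
[-654.48450473  908.05062636  679.22147033] [ 0.24659154 -0.390358    0.73751371 -0.49283545] [[623.90354651   0.         309.54452068]
 [  0.         623.90354651 236.08788685]
 [  0.           0.           1.        ]]
[ 257.27538643   99.39761255 1465.68631855] [-0.05305024  0.71116445 -0.69945222  0.04687626] [[555.96987938   0.         320.01847737]
 [  0.         555.96987938 245.50000814]
 [  0.           0.           1.        ]]
{'time_s': 0.1, 'joint_pos': array([ 1.56461783e+00,  3.85493887e-01,  6.77376259e-03, -3.95542739e-04,
       -1.19402209e+00, -2.58621707e-01]), 'joint_velocities': array([ 0.00072525, -0.00108025,  0.0019729 ,  0.00171524,  0.00144068,
       -0.00025883]), 'effort': array([-4.75103093e-05, -3.91689956e+01,  1.87936109e+01,  4.23189774e+00,
        1.34957887e-02, -7.29011458e-05]), 'eef_pos': array([163.41835569, 602.72610088, 232.57065665]), 'tcp_rot': array([ 9.88346017e-04,  9.91237785e-01, -1.32085858e-01, -5.98848466e-05]), 'ft_force': array([-0.32962634, -0.24599189, -1.21154523]), 'wrist_torque': array([ 0.02047323,  0.02625568, -0.01510181]), 'finger_force': 0.0, 'finger_gap': 86.62841488750418}
```

View pics/top0.png

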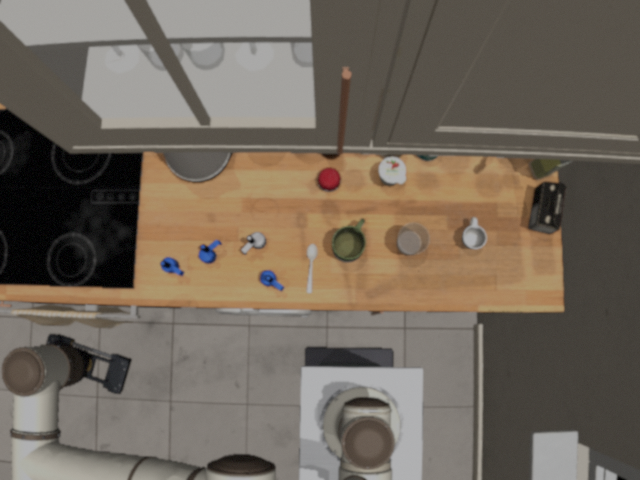

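View pics/scene0.png

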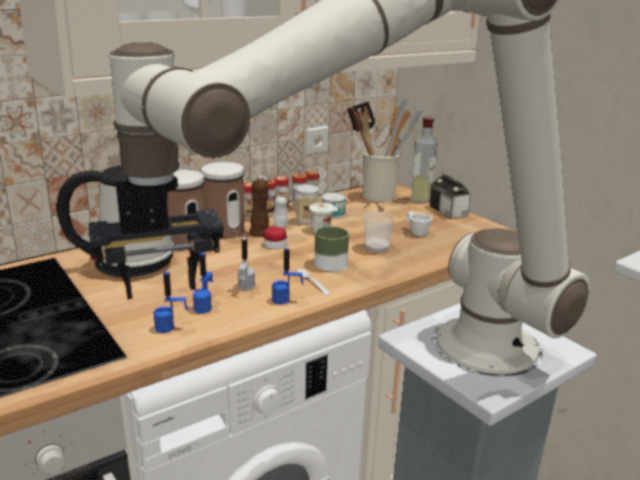

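Top view: the candidates for the infuser are a steel one at (254,242) and blue ones at (172,266), (208,252), (270,280). The steel one fits, because blue look-alikes are to be left alone. Of the cups, the green mug at (348,244), handle to (361,224), is the largest with a handle. (410,240) is the handleless tumbler and (474,236) the small cup.

Run:
```python
from h import *
t=dict(np.load('pics/top0.npz'));s=dict(np.load('pics/scene0.npz'))
c=cv2.resize(t['color'][205:300,150:390,::-1],None,fx=3.3,fy=3.3,interpolation=cv2.INTER_CUBIC)
d=cv2.resize(s['color'][220:345,140:360,::-1],(792,280),interpolation=cv2.INTER_CUBIC)
cv2.imwrite('pics/crop.png',np.vstack([c[:,:792],d])[:600])
def cloud(im,x0,x1,y0,y1):
    u,v=np.meshgrid(np.arange(x0,x1),np.arange(y0,y1)); px=np.c_[u.ravel(),v.ravel()]
    return px,dep(im,px)
px,P=cloud(t,325,375,215,268)
m=(P[:,2]>70)&(P[:,2]<100); Q=P[m]
print('mug n',m.sum(),np.percentile(Q[:,2],[5,50,95]),Q.min(0),Q.max(0))
m2=m&(px[:,1]>=226)
(c0,rad)=cv2.minEnclosingCircle(P[m2][:,:2].astype(np.float32));print('mug circle',c0,rad)
H=P[(P[:,2]>40)&(np.hypot(*(P[:,:2]-c0).T)>50)];print('handle',H.mean(0),len(H))
px,P=cloud(t,235,272,225,258)
hsv=cv2.cvtColor(t['color'],cv2.COLOR_RGB2HSV)
for a,b in((15,60),(60,85),(85,100),(100,140)):
    m=(P[:,2]>a)&(P[:,2]<b); 
    if m.sum(): print(a,b,m.sum(),P[m].mean(0),px[m].mean(0),P[m].min(0),P[m].max(0))
```

```text
mug n 263 [72.0783022  85.23407761 92.09316591] [4.20697913e+02 2.37714467e-01 7.00009378e+01] [525.95733889  83.30987968  98.72105136]
mug circle (467.2083435058594, 38.69648361206055) 47.43535232543945
handle [448.11069033  34.5476969  453.32130261] 44
15 60 179 [471.65350071 273.97098343  41.6358727 ] [258.39106145 240.05586592] [432.82458134 256.64005669  15.41033804] [494.09321865 314.41974643  56.96031629]
60 85 72 [450.18718249 297.13733295  69.30706372] [247.80555556 246.61111111] [434.44136706 276.46386715  60.03241799] [466.88684233 312.72830326  83.00707005]
85 100 8 [460.39026232 281.49784311  92.78586791] [252.875 241.375] [456.29195019 278.63121571  88.4157716 ] [466.35460425 286.67378399  97.44498632]
100 140 38 [462.68851471 284.60740523 124.54826688] [250.  238.5] [455.86244186 277.72725385 105.74184979] [471.38156571 292.20815354 135.49650007]
```

View pics/crop.png

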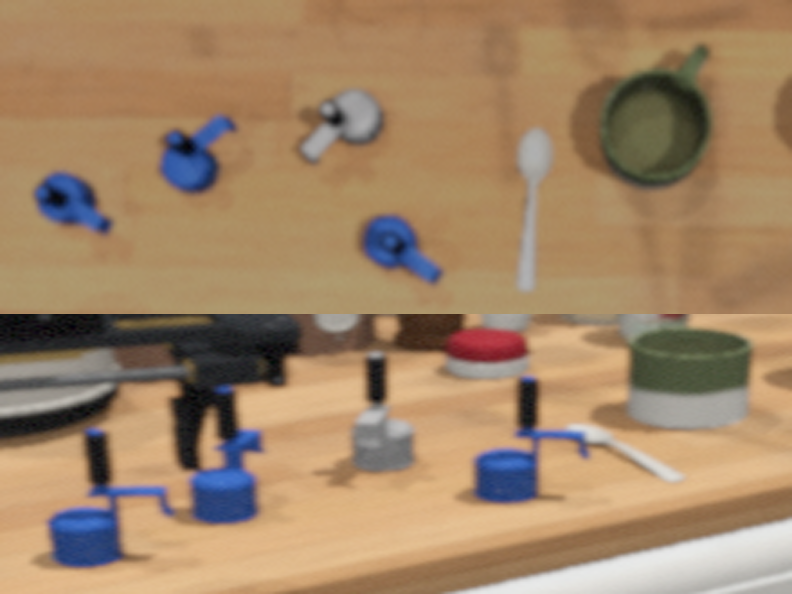

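The crop confirms it: the steel infuser's black grip is at top pixel (249,238), its hook points down-left to (245,251), and the green mug is at (348,243). I'll move above the infuser and line the fingers up with its y faces.

Emit:
carry_out(
  targets=[
    {"xyz":[2.6,-2.8,0.6],"angular":[0,0,-3.2],"gripper":1},
    {"xyz":[2.6,-2.8,0.6],"angular":[0,0,-3.2],"gripper":1},
    {"xyz":[2.6,-2.8,0.6],"angular":[0,0,-3.2],"gripper":1},
    {"xyz":[2.6,-2.8,0.6],"angular":[0,0,-3.2],"gripper":1},
    {"xyz":[2.6,-2.8,0.6],"angular":[0,0,-3.2],"gripper":1},
  ],
)

```text
time_s: 0.6
eef_pos: [294.2, 461.7, 263.4]
tcp_rot: [0.0, 0.963, -0.27, -0.0]
ft_force: [0.1, -0.1, -0.1]
finger_gap: 87.4
finger_force: 0.0
```

Emit:
carry_out(
  targets=[
    {"xyz":[2.6,-2.8,0.6],"angular":[0,0,-3.2],"gripper":0.7},
    {"xyz":[2.6,-2.8,0.6],"angular":[0,0,-3.2],"gripper":0.7},
    {"xyz":[2.6,-2.8,0.6],"angular":[0,0,-3.2],"gripper":0.7},
    {"xyz":[2.6,-2.8,0.6],"angular":[0,0,-3.2],"gripper":0.7},
    {"xyz":[2.6,-2.8,0.6],"angular":[0,0,-3.2],"gripper":0.7},
  ],
)

```text
time_s: 1.1
eef_pos: [424.2, 321.7, 293.5]
tcp_rot: [0.0, 0.916, -0.401, -0.0]
ft_force: [-0.2, 0.7, 0.2]
finger_gap: 62.5
finger_force: 0.0
```

Run:
```python
from h import *
w=grab('wrist','w1');s=grab('scene','s1')
print(w['eye'],rot(w).round(3),w['mtx'][0,0]);o=telemetry.observe()
print(o['time_s'],o['eef_pos'],o['tcp_rot'],o['joint_pos'],o['finger_gap'])
```

```text
[469.80534184 272.6171433  445.0304852 ] [[-0.734 -0.657 -0.17 ]
 [-0.679  0.712  0.181]
 [ 0.002  0.248 -0.969]] 354.0731585967002
1.2 [425.65505458 320.54659285 294.08708801] [-1.51142742e-04  9.15325713e-01 -4.02714157e-01  3.52683910e-04] [ 9.50408858e-01  1.88034032e-01 -1.15551220e-01  6.58880452e-04
 -1.26677102e+00 -2.08770012e-01] 61.54027931527738
```

View pics/w1.png

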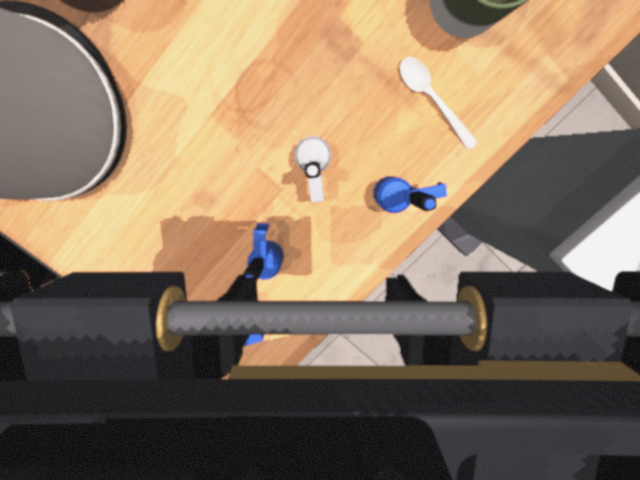

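Wrist view: infuser grip top at (313,170), hook running to (317,200), basket at (313,153). A blue look-alike stands at (265,255) and another at (410,195), both clear.

Run:
```python
from h import *
w=dict(np.load('pics/w1.npz'));t=dict(np.load('pics/top0.npz'))
u,v=np.meshgrid(np.arange(285,345),np.arange(130,210)); px=np.c_[u.ravel(),v.ravel()];P=dep(w,px)
print('table',np.median(dep(w,[(280,150),(350,150),(290,200)])[:,2]))
for n,a,b in(('basket',38,54),('bridge',61,76),('grip',100,126),('top',123,140)):
    m=(P[:,2]>a)&(P[:,2]<b);Q=P[m];print(n,m.sum(),np.median(Q,0).round(1),Q.mean(0).round(1),px[m].mean(0))
    if n=='bridge': print(' rect',cv2.minAreaRect(Q[:,:2].astype(np.float32)))
    if n=='basket': print(' circ',cv2.minEnclosingCircle(Q[:,:2].astype(np.float32)))
# triangulate grip top: top0 & wrist
g=w['color'].max(2); m=(P[:,2]>118)&(P[:,2]<140); pw=px[m].mean(0)
e1,d1=w['eye'],ray(w,pw)[0]; e2,d2=t['eye'],ray(t,(249.5,238.5))[0]
k=np.linalg.lstsq(np.c_[d1,-d2],e2-e1,rcond=None)[0];print('tri',e1+k[0]*d1,e2+k[1]*d2)
for n,p,z in(('grip top',[(313,170)],130),('hook end',[(317,199)],68),('basket',[(313,153)],46)):print(n,onz(w,p,z)[0].round(1))
o=telemetry.observe()
```

```text
table 1.1995673775994078
basket 911 [478.4 276.1  44.6] [477.4 277.   44.1] [312.55104281 151.89242591]
 circ ((464.0556640625, 287.495361328125), 34.13574981689453)
bridge 345 [449.4 301.2  70.4] [450.  300.5  70.4] [316.2173913  187.22028986]
 rect ((455.2372741699219, 296.19921875), (13.997562408447266, 42.832611083984375), 49.01765441894531)
grip 47 [466.9 284.8 125. ] [466.3 286.1 123.7] [312.9787234  168.17021277]
top 231 [465.6 287.2 128. ] [465.6 287.2 127.8] [312.52813853 169.83982684]
tri [465.42523532 288.15654931 107.07583095] [465.35718358 288.27804689 107.0822995 ]
grip top [465.3 287.  130. ]
hook end [440.9 309.2  68. ]
basket [476.3 277.4  46. ]
```

Run:
```python
import cv2
w=cv2.imread('pics/w1.png')[130:215,270:360];cv2.imwrite('pics/w1c.png',cv2.resize(w,None,fx=6,fy=6,interpolation=cv2.INTER_CUBIC))
```

```text
(no output)
```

View pics/w1c.png

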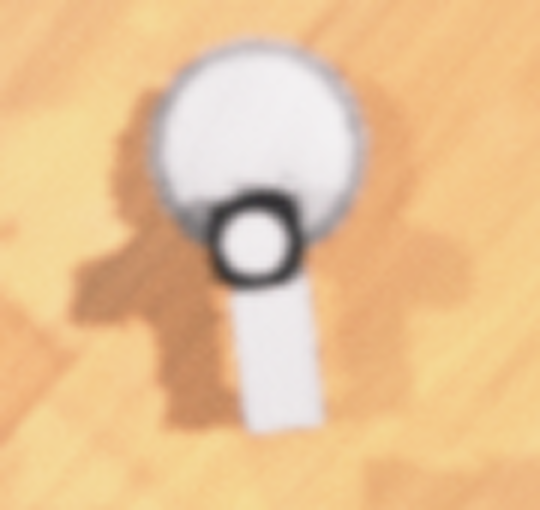

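Grip at (465.6, 287.2), top at 128 mm as described, with the hook pointing at world angle 138°. The tool needs +5.5° of turn. Descending partway.

Emit:
carry_out(
  targets=[
    {"xyz":[1.4,-1.1,-2.0],"angular":[0,0,2.0],"gripper":0.7},
    {"xyz":[1.4,-1.1,-2.5],"angular":[0,0,2.0],"gripper":0.7},
    {"xyz":[1.3,-1.2,-3.0],"angular":[0,0,1.5],"gripper":0.7},
    {"xyz":[0,0,-3.0],"angular":[0,0,0],"gripper":0.7},
    {"xyz":[0,0,-3.0],"angular":[0,0,0],"gripper":0.7},
  ],
)

```text
time_s: 1.7
eef_pos: [464.3, 288.9, 157.0]
tcp_rot: [0.0, 0.935, -0.356, -0.0]
ft_force: [-0.4, 0.7, -0.2]
finger_gap: 60.7
finger_force: 0.0
```

Emit:
carry_out(
  targets=[
    {"xyz":[0,0,0],"angular":[0,0,0],"gripper":0.7},
    {"xyz":[0,0,0],"angular":[0,0,0],"gripper":0.7},
    {"xyz":[0,0,0],"angular":[0,0,0],"gripper":0.7},
    {"xyz":[0,0,0],"angular":[0,0,0],"gripper":0.7},
    {"xyz":[0,0,0],"angular":[0,0,0],"gripper":0.7},
  ],
)

```text
time_s: 2.2
eef_pos: [464.9, 289.8, 159.9]
tcp_rot: [-0.001, 0.935, -0.356, 0.001]
ft_force: [0.4, -0.2, 0.5]
finger_gap: 60.9
finger_force: 0.0
```

Run:
```python
from h import *
w=grab('wrist','w2');s=grab('scene','s2');t=grab('top','t2')
for _ in range(1):
    o=telemetry.observe();print(o['time_s'],o['eef_pos'],R.from_quat(o['tcp_rot'][[1,2,3,0]]).as_matrix().round(3),o['finger_gap'])
c=w['eye']; 
uv,_=cv2.projectPoints(np.array([[465.6,287.2,129]]),cv2.Rodrigues(rot(w).T)[0],-rot(w).T@np.array(c),np.array(w['mtx']),np.array(w['D']));print(uv.ravel())
cv2.imwrite('pics/w2.png',np.hstack([w['color'][200:,140:500],s['color'][100:380,100:460]])[:,:,::-1])
```

```text
2.35 [464.6456915  289.37246338 159.16878761] [[ 0.747 -0.665  0.001]
 [-0.665 -0.747  0.001]
 [-0.    -0.001 -1.   ]] 60.514793777064426
[323.68003989 276.81796082]
```

View pics/w2.png

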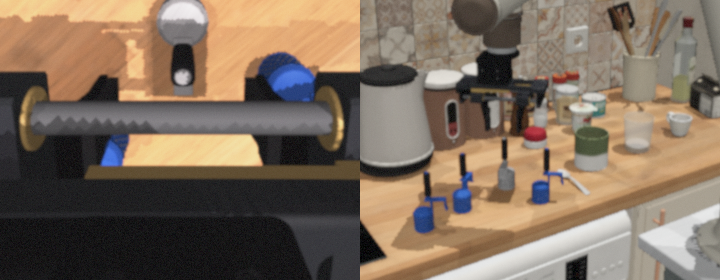

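The wrist view shows the grip top at (323,277), where it was predicted at (324,277), centred between the fingers. Both blue neighbours are outside the finger span. Descending and gripping.

Emit:
carry_out(
  targets=[
    {"xyz":[0.1,-0.2,-1.5],"angular":[0,0,0],"gripper":0.7},
    {"xyz":[0,0,-1.5],"angular":[0,0,0],"gripper":0.7},
    {"xyz":[0,0,-1.5],"angular":[0,0,0],"gripper":0.7},
    {"xyz":[0,0,-1.4],"angular":[0,0,0],"gripper":0.6},
    {"xyz":[0,0,0],"angular":[0,0,0],"gripper":0.4},
  ],
  grip_force=25,
)

```text
time_s: 2.85
eef_pos: [464.5, 286.2, 97.8]
tcp_rot: [0.002, 0.935, -0.356, -0.001]
ft_force: [-0.0, -0.3, -0.9]
finger_gap: 51.3
finger_force: 0.0
```

Emit:
carry_out(
  targets=[
    {"xyz":[0,0,0],"angular":[0,0,0],"gripper":0.3},
    {"xyz":[0,0,0],"angular":[0,0,0],"gripper":0.2},
    {"xyz":[0,0,0],"angular":[0,0,0],"gripper":0.1},
    {"xyz":[0,0,0],"angular":[0,0,0],"gripper":0},
    {"xyz":[0,0,0],"angular":[0,0,0],"gripper":0},
  ],
  grip_force=25,
)

```text
time_s: 3.35
eef_pos: [465.7, 287.4, 100.0]
tcp_rot: [-0.0, 0.935, -0.356, 0.0]
ft_force: [-0.4, -0.7, -0.7]
finger_gap: 13.7
finger_force: 25.0
```

Emit:
carry_out(
  targets=[
    {"xyz":[0,0,0],"angular":[0,0,0],"gripper":0},
    {"xyz":[0,0,0],"angular":[0,0,0],"gripper":0},
    {"xyz":[0,0,0],"angular":[0,0,0],"gripper":0},
    {"xyz":[0,0,0],"angular":[0,0,0],"gripper":0},
    {"xyz":[0,0,0.5],"angular":[0,0,0],"gripper":0},
  ],
  grip_force=25,
)

```text
time_s: 3.85
eef_pos: [464.9, 286.7, 103.9]
tcp_rot: [0.001, 0.935, -0.356, -0.001]
ft_force: [0.7, -0.3, -1.3]
finger_gap: 13.4
finger_force: 25.0
```

Gripped, with a 13.5 mm gap. Lifting and moving partway to the mug.

Emit:
carry_out(
  targets=[
    {"xyz":[0,0,2.0],"angular":[0,0,0],"gripper":0},
    {"xyz":[0,0,3.0],"angular":[0,0,0],"gripper":0},
    {"xyz":[0,0,3.5],"angular":[0,0,0],"gripper":0},
    {"xyz":[0,-1.5,3.5],"angular":[0,0,0],"gripper":0},
    {"xyz":[0,-2.5,1.5],"angular":[0,0,0],"gripper":0},
  ],
)

```text
time_s: 4.35
eef_pos: [466.7, 248.4, 242.9]
tcp_rot: [-0.002, 0.935, -0.355, 0.002]
ft_force: [-0.3, -0.7, -0.7]
finger_gap: 14.0
finger_force: 25.0
```

Emit:
carry_out(
  targets=[
    {"xyz":[0,-2.5,0],"angular":[0,0,0],"gripper":0},
    {"xyz":[0,-2.0,0],"angular":[0,0,0],"gripper":0},
    {"xyz":[0,-1.5,0],"angular":[0,0,0],"gripper":0},
    {"xyz":[0,0,0],"angular":[0,0,0],"gripper":0},
    {"xyz":[0,0,0],"angular":[0,0,0],"gripper":0},
  ],
)

```text
time_s: 4.85
eef_pos: [465.6, 187.2, 239.4]
tcp_rot: [0.0, 0.935, -0.356, -0.0]
ft_force: [0.9, 0.6, -0.9]
finger_gap: 13.8
finger_force: 25.0
```

Run:
```python
from h import *
w=grab('wrist','w3');s=grab('scene','s3');t=grab('top','t3')
o=telemetry.observe();print(o['time_s'],o['eef_pos'],o['finger_gap'],o['ft_force'],w['eye'])
cv2.imwrite('pics/v3.png',np.hstack([w['color'][:320,100:],cv2.resize(s['color'][130:380,220:420],(256,320))])[:,:,::-1])
```

```text
5.0 [465.63311422 187.83843944 239.31274285] 13.91021798155704 [ 0.16536774 -0.36019067 -0.52836701] [515.78363977 142.65082069 390.97617164]
```

View pics/v3.png

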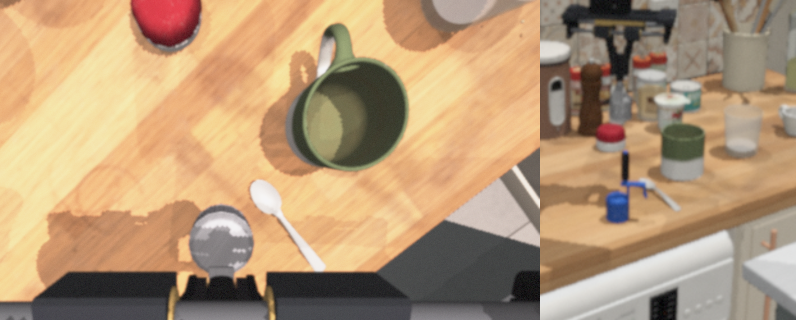

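Wrist view: the mug rim is centred at about (455,114) with the handle at (440,40), and the infuser is held straight with its basket at (321,238). Next I'll measure the rim by depth and ray casting.

Run:
```python
from h import *
from scipy.optimize import least_squares
def circ(Q): 
    f=lambda p:np.hypot(Q[:,0]-p[0],Q[:,1]-p[1])-p[2]
    s=least_squares(f,[*Q[:,:2].mean(0),41],loss='soft_l1',f_scale=1);return s.x,np.abs(s.fun*0+f(s.x)).mean()
w=dict(np.load('pics/w3.npz'))
u,v=np.meshgrid(np.arange(380,525),np.arange(10,185)); px=np.c_[u.ravel(),v.ravel()];P=dep(w,px)
m=(P[:,2]>80)&(P[:,2]<97)
top=np.percentile(P[m][:,2],[10,50,90]);Q=P[m&(np.abs(P[:,2]-np.median(P[m][:,2]))<5)];print('rim z',top,len(Q))
c,e=circ(Q);k=np.abs(np.hypot(*(Q[:,:2]-c[:2]).T)-40)<6;c,e=circ(Q[k]);print('circle(depth)',c,e)
# ray method: outer edge of z>80 mask, excluding handle -> plane z=88
M=np.zeros((480,640),np.uint8);M[px[m][:,1],px[m][:,0]]=255
ct=max(cv2.findContours(M,cv2.RETR_EXTERNAL,cv2.CHAIN_APPROX_NONE)[0],key=cv2.contourArea).reshape(-1,2)
Z=onz(w,ct,88);h=np.degrees(np.arctan2(*(Z[:,:2]-c[:2]).T[::-1]));rr=np.hypot(*(Z[:,:2]-c[:2]).T)
k=rr<47;c2,e2=circ(Z[k]);print('circle(ray)',c2,e2)
H=P[(P[:,2]>40)&(np.hypot(*(P[:,:2]-c2[:2]).T)>55)&(np.hypot(*(P[:,:2]-c2[:2]).T)<80)];print('handle',H.mean(0)-[*c2[:2],0])
# two-view height check: rim centre in top view vs wrist
t=dict(np.load('pics/top0.npz'))
u,v=np.meshgrid(np.arange(325,375),np.arange(215,268)); q=np.c_[u.ravel(),v.ravel()];T=dep(t,q)
mm=(T[:,2]>78)&(T[:,2]<97)&(np.abs(np.hypot(*(T[:,:2]-c2[:2]).T)-40)<7);print('top circle',circ(T[mm]),mm.sum())
uv=px[m][k[:0].sum():] if 0 else None
# basket in hand
u,v=np.meshgrid(np.arange(285,360),np.arange(200,275)); px=np.c_[u.ravel(),v.ravel()];B=dep(w,px)
m=(B[:,2]>150)&(B[:,2]<205);Q=B[m];print('basket top z',np.percentile(Q[:,2],[10,50,90]),Q.mean(0))
b=Q[np.abs(Q[:,2]-np.median(Q[:,2]))<3];print('basket circ',cv2.minEnclosingCircle(b[:,:2].astype(np.float32)))
```

```text
rim z [82.20729379 87.75194624 89.21517711] 1976
circle(depth) [465.91691273  43.29718145  40.8954293 ] 0.9502324998699505
circle(ray) [465.80930812  43.28064798  42.86739551] 0.31491350753948194
handle [ 57.06326987 -32.42866428  67.11372689]
top circle (array([463.1566397 ,  41.77435851,  40.25692978]), np.float64(1.286804331019365)) 187
basket top z [178.76166599 184.04838526 185.4049175 ] [478.34132308 175.48759122 181.88814759]
basket circ ((475.46978759765625, 177.77272033691406), 19.380496978759766)
```

Mug rim centre is (465.8, 43.3), z 88, radius 42.9, matching the given sizes, with the handle at about −30°. The basket in hand is within 1.5 mm of where it should be. The grip's target is (447, 60), which puts the hook's middle 44 mm out on the side away from the handle with the present orientation.

Emit:
carry_out(
  targets=[
    {"xyz":[-0.3,-2.0,0],"angular":[0,0,0],"gripper":0},
    {"xyz":[-0.4,-3.0,0],"angular":[0,0,0],"gripper":0},
    {"xyz":[-0.5,-3.5,0],"angular":[0,0,0],"gripper":0},
    {"xyz":[-0.4,-2.8,0],"angular":[0,0,0],"gripper":0},
    {"xyz":[-0.2,-1.5,0],"angular":[0,0,0],"gripper":0},
  ],
)

```text
time_s: 5.5
eef_pos: [446.6, 57.2, 239.5]
tcp_rot: [0.0, 0.934, -0.356, -0.0]
ft_force: [0.8, -0.5, -1.2]
finger_gap: 14.1
finger_force: 25.0
```

Emit:
carry_out(
  targets=[
    {"xyz":[0,0,0],"angular":[0,0,0],"gripper":0},
    {"xyz":[0,0,0],"angular":[0,0,0],"gripper":0},
    {"xyz":[0,0,-1.0],"angular":[0,0,0],"gripper":0},
    {"xyz":[0,0,-1.0],"angular":[0,0,0],"gripper":0},
    {"xyz":[0,0,0],"angular":[0,0,0],"gripper":0},
  ],
)

```text
time_s: 6.0
eef_pos: [446.3, 59.3, 217.3]
tcp_rot: [0.002, 0.935, -0.355, -0.002]
ft_force: [0.0, -0.1, -0.8]
finger_gap: 13.9
finger_force: 25.0
```

Run:
```python
from h import *
w=grab('wrist','w4');s=grab('scene','s4')
o=telemetry.observe();print(o['time_s'],o['eef_pos'],o['finger_gap'])
cv2.imwrite('pics/v4.png',np.hstack([w['color'][100:420,140:500],cv2.resize(s['color'][150:310,250:450],(400,320))])[:,:,::-1])
```

```text
6.1 [447.38855851  59.45597194 218.836995  ] 13.983783814058468
```

View pics/v4.png

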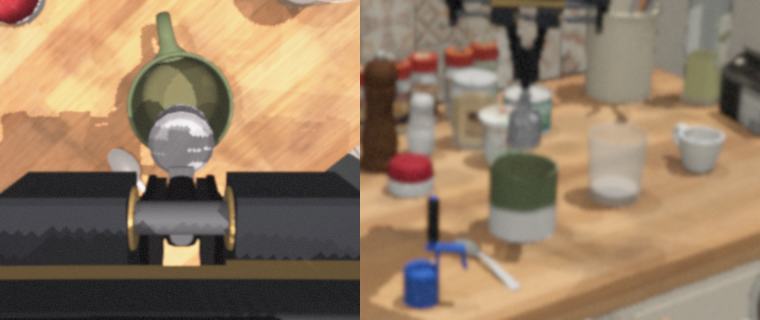

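The wrist view shows the basket (322,241) lined up with the mug axis (321,202), on the side away from the handle. Lowering.

Emit:
carry_out(
  targets=[
    {"xyz":[0,0,-1.5],"angular":[0,0,0],"gripper":0},
    {"xyz":[0,0,-2.0],"angular":[0,0,0],"gripper":0},
    {"xyz":[0,0,-2.0],"angular":[0,0,0],"gripper":0},
    {"xyz":[0,0,-2.0],"angular":[0,0,0],"gripper":0},
    {"xyz":[0,0,-1.3],"angular":[0,0,0],"gripper":0},
  ],
)

```text
time_s: 6.6
eef_pos: [447.3, 59.3, 130.5]
tcp_rot: [0.0, 0.935, -0.356, -0.0]
ft_force: [-0.3, 0.1, -0.7]
finger_gap: 13.7
finger_force: 25.0
```

Emit:
carry_out(
  targets=[
    {"xyz":[0,0,0],"angular":[0,0,0],"gripper":0},
    {"xyz":[0,0,-0.3],"angular":[0,0,0],"gripper":0},
    {"xyz":[0,0,-0.2],"angular":[0,0,0],"gripper":0},
    {"xyz":[0,0,-0.1],"angular":[0,0,0],"gripper":0},
    {"xyz":[0,0,0],"angular":[0,0,0],"gripper":0},
  ],
)

```text
time_s: 7.1
eef_pos: [447.7, 59.3, 125.9]
tcp_rot: [-0.0, 0.935, -0.356, 0.0]
ft_force: [0.2, -0.8, -0.4]
finger_gap: 13.9
finger_force: 25.0
```

Run:
```python
from h import *
w=grab('wrist','w5');s=grab('scene','s5')
o=telemetry.observe();print(o['time_s'],o['eef_pos'],o['finger_gap'],o['ft_force'])
cv2.imwrite('pics/v5.png',np.hstack([w['color'][100:420,140:500],cv2.resize(s['color'][190:310,290:440],(400,320))])[:,:,::-1])
```

```text
7.2 [447.72328056  59.27599639 125.90945611] 13.863419791595195 [ 0.11529194 -0.03188668  0.11140857]
```

View pics/v5.png

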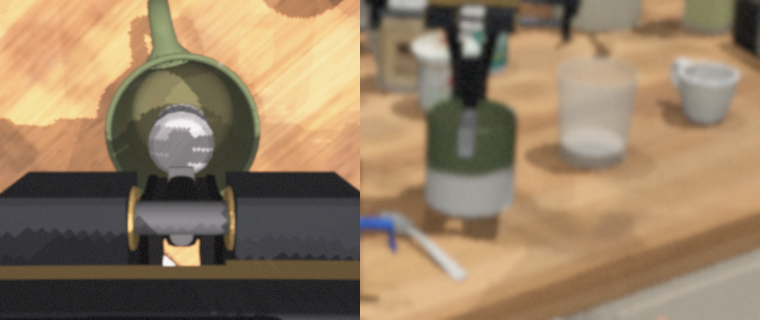

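The basket is inside the mug at (322,241) and the hook's tip is outside, in front of the green wall in the scene view at (325,240). Lowering the last few mm until the bridge touches.

Emit:
carry_out(
  targets=[
    {"xyz":[0,0,-0.1],"angular":[0,0,0],"gripper":0},
    {"xyz":[0,0,-0.1],"angular":[0,0,0],"gripper":0},
    {"xyz":[0,0,-0.1],"angular":[0,0,0],"gripper":0},
    {"xyz":[0,0,-0.1],"angular":[0,0,0],"gripper":0},
    {"xyz":[0,0,0],"angular":[0,0,0],"gripper":0},
  ],
)

```text
time_s: 7.7
eef_pos: [447.6, 59.2, 121.7]
tcp_rot: [0.0, 0.935, -0.356, 0.0]
ft_force: [-0.3, -0.4, 1.9]
finger_gap: 13.6
finger_force: 25.0
```

Light contact of about 2 N, at the expected height. Releasing.

Emit:
carry_out(
  targets=[
    {"xyz":[0,0,0],"angular":[0,0,0],"gripper":0.2},
    {"xyz":[0,0,0],"angular":[0,0,0],"gripper":0.3},
    {"xyz":[0,0,0],"angular":[0,0,0],"gripper":0.5},
    {"xyz":[0,0,0],"angular":[0,0,0],"gripper":0.7},
    {"xyz":[0,0,0],"angular":[0,0,0],"gripper":0.7},
  ],
  grip_force=5,
)

```text
time_s: 8.2
eef_pos: [447.5, 59.2, 121.5]
tcp_rot: [0.0, 0.935, -0.356, -0.0]
ft_force: [0.6, -0.8, -0.0]
finger_gap: 41.5
finger_force: 0.0
```

Emit:
carry_out(
  targets=[
    {"xyz":[0,0,0],"angular":[0,0,0],"gripper":0.7},
    {"xyz":[0,0,1.0],"angular":[0,0,0],"gripper":0.7},
    {"xyz":[0,0,2.0],"angular":[0,0,0],"gripper":0.7},
    {"xyz":[0,0,3.0],"angular":[0,0,0],"gripper":0.7},
    {"xyz":[0,0,4.0],"angular":[0,0,0],"gripper":0.7},
  ],
)

```text
time_s: 8.7
eef_pos: [446.5, 58.8, 222.1]
tcp_rot: [0.001, 0.935, -0.356, -0.001]
ft_force: [1.3, 0.0, 0.4]
finger_gap: 60.9
finger_force: 0.0
```

Emit:
carry_out(
  targets=[
    {"xyz":[-1.0,1.5,2.0],"angular":[0,0,0],"gripper":0.7},
    {"xyz":[-1.5,1.5,2.0],"angular":[0,0,0],"gripper":0.7},
    {"xyz":[-1.5,1.5,1.0],"angular":[0,0,0],"gripper":0.7},
    {"xyz":[0,0,0],"angular":[0,0,0],"gripper":0.7},
    {"xyz":[0,0,0],"angular":[0,0,0],"gripper":0.7},
  ],
)

```text
time_s: 9.2
eef_pos: [407.4, 104.3, 272.1]
tcp_rot: [-0.001, 0.935, -0.355, 0.0]
ft_force: [-1.2, -0.0, 0.3]
finger_gap: 60.3
finger_force: 0.0
```

Run:
```python
from h import *
w=grab('wrist','w6');s=grab('scene','s6')
o=telemetry.observe();print(o['time_s'],o['eef_pos'],o['finger_gap'],o['ft_force'])
cv2.imwrite('pics/v6.png',np.hstack([w['color'][60:380,140:500],cv2.resize(s['color'][190:310,290:440],(400,320))])[:,:,::-1])
u,v=np.meshgrid(np.arange(200,480),np.arange(20,300)); px=np.c_[u.ravel(),v.ravel()];P=dep(w,px)
d=np.hypot(*(P[:,:2]-[465.8,43.3]).T)
m=(P[:,2]>84)&(P[:,2]<90.5)&(d<50);Q=P[m];print('rim',cv2.minEnclosingCircle(Q[:,:2].astype(np.float32)),np.median(Q[:,2]))
m=(P[:,2]>105)&(P[:,2]<145)&(d<60);print('grip',P[m].mean(0) if m.any() else None,P[m].max(0))
m=(P[:,2]>25)&(P[:,2]<70)&(d<34);print('basket top?',np.percentile(P[m][:,2],[50,90]))
```

```text
9.3 [407.4933961  103.76447402 271.14616309] 61.178946376686135 [-0.32791093  0.29982702 -0.27638744]
rim ((463.40570068359375, 43.485958099365234), 45.70071029663086) 88.1950989870694
grip [462.47871163  44.61765767 134.94044017] [472.54792413  55.16809221 144.96759332]
basket top? [57.08580712 60.00531171]
```

View pics/v6.png

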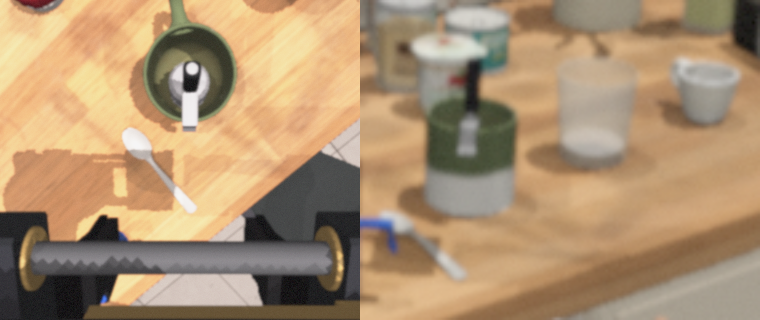

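The infuser hangs free with its hook over the rim at (330,160) in the wrist view, and the mug hasn't moved. It leans inward, so I'll check the lean and hook position against the limits.

Run:
```python
from h import *
w=grab('wrist','w7')
u,v=np.meshgrid(np.arange(300,365),np.arange(110,200)); px=np.c_[u.ravel(),v.ravel()];P=dep(w,px)
D=P-[465.8,43.3,88]; o=np.array([-.743,.669]); rad=D[:,:2]@o; lat=np.abs(D[:,:2]@[.669,.743])
# bridge strip profile: radial vs height ; hook/grip profile
for a in range(-20,70,5):
    m=(rad>=a)&(rad<a+5)&(lat<5)
    if m.any(): print(a,m.sum(),np.percentile(D[m][:,2],[10,50,90]).round(1))
m=(lat<5)&(rad>25)&(rad<50)&(D[:,2]>-5);k=np.polyfit(rad[m],D[m][:,2],1);print('bridge slope rad',np.arctan(k[0]),np.polyval(k,40))
```

```text
-20 21 [-80.5 -80.  -78.8]
-15 2 [-39.8 -38.1 -36.3]
-10 23 [51.3 52.6 54.1]
-5 89 [52.8 55.  56.2]
0 92 [53.2 55.3 56.3]
5 99 [35.8 45.5 53.1]
10 69 [15.3 23.7 32.2]
15 62 [-1.3 -0.4 11.7]
20 65 [-0.3  0.6  1.5]
25 55 [0.8 1.4 2.5]
30 65 [1.8 2.8 3.9]
35 63 [2.9 3.8 4.7]
40 58 [3.8 4.8 6. ]
45 44 [-12.8  -6.6   4.3]
50 20 [-16.5 -15.1 -14.1]
60 31 [-88.5 -87.8 -86.5]
65 32 [-88.8 -87.4 -86.9]
bridge slope rad 0.08777948665002078 3.3978654724511514
```

Lean is about 0.2 rad. The hook's middle is about 31 mm from the axis and within a few mm of rim height, so everything is inside the limits with room to spare. Handing in.

```bash
python3 -c "
from workcell import r
print(r.sign_off())"
```

```text
the job is handed in; nothing more can be done
None
```

The job is handed in, verdict not returned: the steel infuser hangs by its hook on the green big mug's rim, basket inside and tip outside, leaning about 0.2 rad, with the mug upright in its place and the gripper clear.

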